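# Set culture tubes on the slant rack and wedge its tray up

### The arm

A 7-joint arm with a two-finger parallel gripper is mounted at the origin on a cart in front of the work surface, level with it; the furniture and walls round the work are solid. World frame = base frame: x ahead of the robot, y to its left, z up, the work surface at z = 0. Lengths are in m, angles in rad, forces in N, time in s.
With the tool pointing down it reaches from about 0.4 to 0.85 m from the base axis. Payload 4.5 kg.
Tool frame: the origin (TCP) lies at the very end of the fingers, on their centre line; the grasp point (between the pads) lies 19 mm behind it (r.grip_point_offset is the distance from the TCP to the grasp point, in m); z points along the fingers, y is the line along which they close (so a half turn about z gives the same grasp; the last joint's range is limited). The gripper opens to 88 mm and grips with 3 to 60 N. Pads are 18 mm wide; open, the fingers measure 123 mm over their backs; the gripper's body (75 mm by 187 mm) begins 45 mm behind the grasp point.
Start: joints at [1.33, 0.689, -0.195, 1.565, 0.157, 0.902, -0.215], TCP at [0.17, -0.602, 0.239] pointing down, gripper open.
Joint ranges: [-3.01, 3.01], [-0.46, 2.08], [-1.47, 1.51], [0.13, 2.56], [-1, 4.14], [0.04, 2.09], [-2.66, 2.66]. Speed limits (rad/s): [2.57, 2.57, 3.14, 3.14, 3.14, 3.14, 3.14].

### API

Orientations are given as a unit quaternion [x, y, z, w].
In Python, from plant import r gives the robot as it stands.
- The arm moves only by the tool carry_out, never from a script. Its argument "rows" is a list of rows, each a list of 3 entries, a list of its own where there are three numbers: the shift along the tool's x, y, z in cm, then the turn, a rotation vector about the tool's x, y, z in degrees, then the closure, from 0 (fully open) to 1 (shut). A call has 1 to 12 rows; each row is the pose to reach, as a shift and turn from the pose commanded when the call began, along the tool's axes at that moment; what a row does not reach only later rows make up. A row lasts 1/10 s, in which the tool goes at most 50 mm and 8.59 degrees, less where a joint would pass 70% of its speed; a pose out of reach is approached as far as the arm can. A call with a gripper value outside its range is refused whole. The fingers move at their own pace and stop on an object; "newtons" is the grip in N (left out, the last holds). Time passes only in rows, so rows that repeat a pose let the fingers close. It gives the time, the measured TCP pose, the force, the opening and the grip force at its end, in the units of the state.
- r.get_state(): the state, without advancing time (a new reading comes with each control period).
- r.snapshot(name): name is "side" or "top" or "wrist"; returns a dict with "image" (400x640x3 uint8, red, green, blue), "fx", "fy", "cx", "cy" (pixels), "dist_coeffs" ([k1, k2, p1, p2, k3] as OpenCV has them; the pictures are not rectified), "pose" (4x4, takes a point from camera to world coordinates). Camera axes: x right, y up, looking along -z (the intrinsics and any distortion apply to the point x, -y, -z); pixel columns grow to the right and rows downward; lengths in m; the calibration is good to about 2 mm. A picture is of the moment at which its call begins. There is no depth.
- r.finish_job(): hands the job in; it is judged then, once.
The state is a dict: "clock": time; "q": joint angles; "qd": joint speeds; "joint_torque": joint torques, N m; "tool_pos": TCP position; "eef_rot": TCP orientation; "contact_force": force on the tool from outside, world axes, zero at the start; "moment": the same for the moment, N m; "opening": opening from 0.0 (shut) to 1.0 (fully open); "finger_force": force on a finger pad.
Only numpy, scipy, OpenCV 4.12 (cv2) and the standard library are available. Lean on these libraries where they do the work, as an engineer would, in place of code of your own. Each camera call takes 0.05 s, during which the arm holds its last target. There are 200 camera calls.

### The job

Set up the slant rack for a batch of slopes: lay the two loose culture tubes from the bench in the two empty notches of the rack's hinged tray, in line with the two already there and with their caps towards the robot. Then slide the white shim wedge along the bench, thin end first, under the middle of the tray's front edge until that edge has just lifted off the stand, by about 6 mm, and finish while still gripping the wedge there, flat on the bench, so that I can tighten the rack's clamp screw; leave the other things on the bench where they are.

Things in the scene. Friction and masses are not known exactly. Their poses are not given: they have to be found in the camera images.
- stand: the slant rack's fixed stand, a low white frame 185 mm (x) by 216 mm (y), open at the front between two side rails (tops at 14 mm, 184 mm clear between them). Origin on the bench under its middle; x points from the open front to the hinge at the back (away from the robot), y left, z up. A locking arm with the clamp screw stands on its right side, 61 mm high, out to y = -121 mm.
- tray (a joint): angle (rad) of the aluminium tray about its hinge at the stand's back (x = +85, z = 19 mm of the stand): 0 = down, front edge resting on the side rails; grows as the front edge, 165 mm from the hinge, rises (0.036 = 6 mm). It weighs 0.5 kg, swings freely and falls back by its own weight.
- front_edge (a point): middle of the underside of the tray's rolled front edge (a 10 mm round bar along y), at x = -80 mm of the stand, 14 mm above the bench while the tray is down. Here the wedge goes under; below it the bench is free. Axes as the stand's when the tray is down.
- notch1 (a point): where the middle of a tube belongs in notch 1 of 4 (1 leftmost, 4 rightmost, 46 mm apart), empty at the start; 45 mm above the bench, 24 mm above the tray. Axes as the stand's: the tube lies along x, cap to -x. It rests in self-centring V bends (26 mm wide, 10 mm deep) of two 4 mm wires along y, 38 mm in front of and 42 mm behind this point; the cap hangs in front of the front wire.
- notch2 (a point): where the middle of a tube belongs in notch 2 of 4 (1 leftmost, 4 rightmost, 46 mm apart), empty at the start; 45 mm above the bench, 24 mm above the tray. Axes as the stand's: the tube lies along x, cap to -x. It rests in self-centring V bends (26 mm wide, 10 mm deep) of two 4 mm wires along y, 38 mm in front of and 42 mm behind this point; the cap hangs in front of the front wire.
- notch3 (a point): where the middle of a tube belongs in notch 3 of 4 (1 leftmost, 4 rightmost, 46 mm apart), occupied at the start; 45 mm above the bench, 24 mm above the tray. Axes as the stand's: the tube lies along x, cap to -x.
- notch4 (a point): where the middle of a tube belongs in notch 4 of 4 (1 leftmost, 4 rightmost, 46 mm apart), occupied at the start; 45 mm above the bench, 24 mm above the tray. Axes as the stand's: the tube lies along x, cap to -x.
- tube_a_mid (a point): middle of a screw-cap 15 ml culture tube, 118 mm long, barrel 16.5 mm in diameter, cap 20 mm in diameter and 13 mm long, 20 g. It lies loose on the bench, its middle 9 mm above it, and can roll. Its z axis runs along the tube towards the cap.
- tube_b_mid (a point): middle of a screw-cap 15 ml culture tube, 118 mm long, barrel 16.5 mm in diameter, cap 20 mm in diameter and 13 mm long, 20 g. It lies loose on the bench, its middle 9 mm above it, and can roll. Its z axis runs along the tube towards the cap.
- tube_c_mid (a point): middle of a screw-cap 15 ml culture tube, 118 mm long, barrel 16.5 mm in diameter, cap 20 mm in diameter and 13 mm long, 20 g. It already lies in notch 3 of the tray; leave it there. Its z axis runs along the tube towards the cap.
- tube_d_mid (a point): middle of a screw-cap 15 ml culture tube, 118 mm long, barrel 16.5 mm in diameter, cap 20 mm in diameter and 13 mm long, 20 g. It already lies in notch 4 of the tray; leave it there. Its z axis runs along the tube towards the cap.
- tube_a_cap (a point): middle of the cap of tube_a, 52 mm from the tube's middle
- tube_b_cap (a point): middle of the cap of tube_b, 52 mm from the tube's middle
- wedge_grip (a point): middle of the thick end (36 mm long, 34 mm wide, 30 mm high) of the white plastic shim wedge, 15 mm above its flat underside; grasp it across the 34 mm (y). x points to the thin end, z up. From 18 mm ahead of this point the top slopes evenly from 30 mm down to about 4 mm height at the nose, 98 mm ahead. About 150 g.
- wedge_nose (a point): the wedge's thin nose, 98 mm ahead of wedge_grip. The wedge meets the lowered front edge with its nose about 30 mm past it and has lifted it 6 mm with the nose about 50 mm past it (1 mm of lift for every 3 mm of push).
- lab_timer: white lab timer lying on its back, 66x62x18 mm, a bystander; origin at the centre of its underside
- marker: black felt marker lying on the bench, 13x127x15 mm, a bystander; origin at the centre of its underside
- jar: sample jar with screw lid, 42 mm across, 56 mm high, a bystander; origin at the centre of its underside
- bottle: small screw-cap glass bottle, 56 mm across, 105 mm high, a bystander; origin at the centre of its underside
- wedge: the white shim wedge itself; origin on its underside, below wedge_grip. At the start it lies flat with its thin end roughly away from the robot (the loose tubes lie with their caps roughly towards the robot)
There are look-alikes about, which are no part of the job. What is shaped like the part that bears tube_b_mid but brown is not meant.

How it is judged:
By the outcome, as a careful person would: the job done as asked, in the order asked, and still so for the second after the job is handed in, while the arm keeps its last pose, push and grip.
It also fails if it takes over 72 s, if anything falls off the work surface, if the arm or the gripper's body presses on something with over 40 N, if the wrist force passes 120 N, or if a joint passes its speed limit or range.

## Working session

There is one attempt and no reset: what is moved stays moved. The work goes in short steps, Python scripts to look and compute and a tool call to move; the robot and the scene stay as the last step left them, time stands still between calls to the robot, and variables do not carry over. Pictures are saved under pics/ and viewed, at most 10 in all, crops included, and the job is handed in when it is done.

Besides the shell and the picture viewer there is one more tool, called as a command line: name --argument value ..., lists and objects as JSON in quotes. carry_out: Moves the arm, as the interface text tells. Its arguments: {"type":"object","properties":{"rows":{"type":"array"},"newtons":{"type":"number"}},"required":["rows"]}

```bash
ls; mkdir -p pics; python3 - <<'E'
from plant import r
import cv2,json
print({k:(v if not hasattr(v,'tolist') else v.tolist()) for k,v in r.get_state().items()})
for n in ("top","side"):
    s=r.snapshot(n); cv2.imwrite(f"pics/{n}0.png",s["image"][:,:,::-1])
    print(n,s["fx"],s["fy"],s["cx"],s["cy"],s["dist_coeffs"],s["pose"])
E
```

```text
pics
{'clock': 0.0, 'q': [1.3298391205503755, 0.6899402161136035, -0.19454169025355003, 1.5662952583189822, 0.15730531200913678, 0.9025283077463389, -0.21507739954455166], 'qd': [0.0015697774750543351, -0.0011271198161467441, -0.00046580035682638413, -0.00021597028116135804, -5.328504516455333e-06, 0.000738023689932002, 0.00076203207046229], 'joint_torque': [0.00018416544662613887, -52.755664587020874, -1.2665626779198647, -15.342274904251099, -0.052583859069272876, 0.006557859596796334, 0.00015312337382056285], 'tool_pos': [0.1693690214663672, -0.6009768622487363, 0.23795105917334283], 'eef_rot': [0.9905693921647043, 0.13700908591578478, -0.00018209946164788568, -0.0008697831658490337], 'contact_force': [0.5916224172701272, -0.6061829143224958, 0.6157366840556178], 'moment': [-0.009671065012978115, 0.0023065504897257366, 0.015310093071538515], 'finger_force': 0.0, 'opening': 1.0002456072287114}
top 475.6796001911306 475.6796001911306 309.09065010392504 201.03868728512143 [0.00304795 0.         0.         0.         0.        ] [[-0.0054621   0.99003749 -0.14069803  0.37185423]
 [-0.99992439 -0.00385727  0.0116764  -0.05156674]
 [ 0.01101736  0.14075117  0.9899837   1.35624812]
 [ 0.          0.          0.          1.        ]]
side 485.47774466401853 485.47774466401853 318.93032105368917 196.4358388737999 [-0.03752365  0.          0.          0.          0.        ] [[ 0.95271658  0.16047131 -0.25803114  0.13315879]
 [-0.30374719  0.52612313 -0.79431234 -1.37479316]
 [ 0.00829181  0.83513078  0.54998894  0.97031116]
 [ 0.          0.          0.          1.        ]]
```

View pics/top0.png

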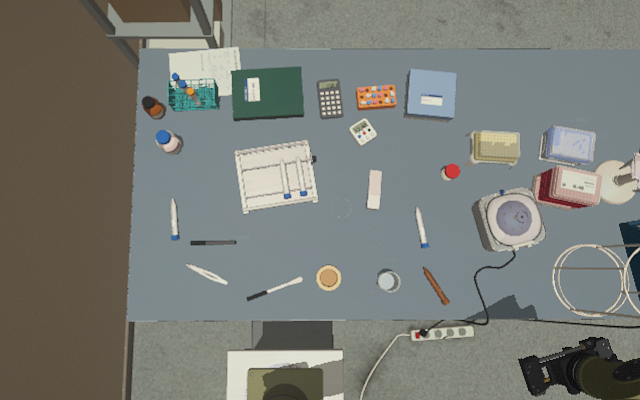

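View pics/side0.png

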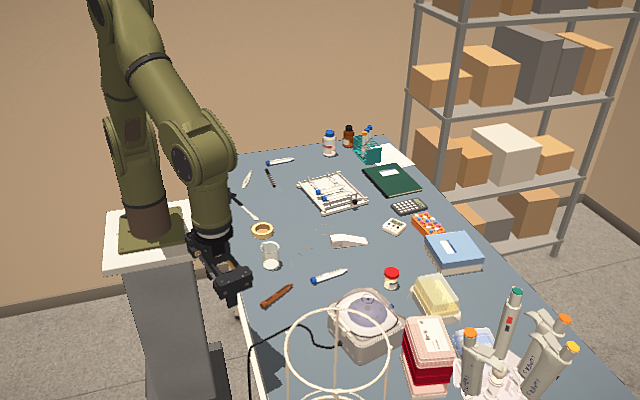

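The top view shows the rack at about (276,175), with its front at the bottom. The loose tubes are at (174,219) and (421,227) with blue caps towards the robot. The wedge is at (374,189), and the brown look-alike at (435,285). Next I'll measure with masks.

```bash
cat > h.py <<'E'
from plant import r
import numpy as np, cv2
def ray(s,px):
    K=np.array([[s["fx"],0,s["cx"]],[0,s["fy"],s["cy"]],[0,0,1.]])
    n=cv2.undistortPoints(np.array(px,float).reshape(-1,1,2),K,np.array(s["dist_coeffs"],float)).reshape(-1,2)
    d=np.c_[n[:,0],-n[:,1],-np.ones(len(n))]@np.array(s["pose"])[:3,:3].T
    return np.array(s["pose"])[:3,3],d
def plane(s,px,z):
    o,d=ray(s,px); t=(z-o[2])/d[:,2]; return o+t[:,None]*d
def proj(s,P):
    P=np.atleast_2d(P); M=np.array(s["pose"]); c=(P-M[:3,3])@M[:3,:3]
    K=np.array([[s["fx"],0,s["cx"]],[0,s["fy"],s["cy"]],[0,0,1.]])
    return cv2.projectPoints(c*[1,-1,-1],np.zeros(3),np.zeros(3),K,np.array(s["dist_coeffs"],float))[0].reshape(-1,2)
def tri(s1,p1,s2,p2):
    o1,d1=ray(s1,[p1]);o2,d2=ray(s2,[p2]);d1=d1[0];d2=d2[0]
    t=np.linalg.lstsq(np.c_[d1,-d2],o2-o1,rcond=None)[0]
    a=o1+t[0]*d1;b=o2+t[1]*d2; return (a+b)/2,np.linalg.norm(a-b)
def blobs(m,amin=8):
    n,l,st,c=cv2.connectedComponentsWithStats(m.astype(np.uint8)); 
    return [(l==i,st[i],c[i]) for i in range(1,n) if st[i][4]>=amin]
E
python3 - <<'E'
from h import *
np.set_printoptions(precision=4,suppress=True)
s=r.snapshot("top"); im=s["image"]; hsv=cv2.cvtColor(im,cv2.COLOR_RGB2HSV)
blue=(hsv[...,0]>100)&(hsv[...,0]<125)&(hsv[...,1]>150)&(hsv[...,2]>80)
for m,st,c in blobs(blue,4): print("blue",st,c,plane(s,[c],.009)[0])
w=(hsv[...,1]<60)&(hsv[...,2]>150)
for m,st,c in blobs(w,20):
    if 140<c[0]<480 and 110<c[1]<300:
        ys,xs=np.nonzero(m); rect=cv2.minAreaRect(np.c_[xs,ys].astype(np.float32))
        print("white",st,c,rect,plane(s,[c],.009)[0])
c=im[120:260,220:440,::-1]; cv2.imwrite("pics/c1.png",cv2.resize(c,None,fx=3.6,fy=3.6,interpolation=cv2.INTER_CUBIC))
E
```

```text
blue [172  73   7   7  33] [174.7879  76.0909] [0.9385 0.3282 0.009 ]
blue [179  80   7   8  36] [182.25    83.3611] [0.916  0.3054 0.009 ]
blue [156 131  14  13 140] [162.5643 136.7214] [0.7538 0.3573 0.009 ]
blue [300 191   6   5  20] [302.75 193.05] [ 0.5865 -0.0494  0.009 ]
blue [500 192   3   3   4] [501.25 193.  ] [ 0.5846 -0.6209  0.009 ]
blue [284 194   6   4  21] [286.8095 195.5714] [ 0.5794 -0.0037  0.009 ]
blue [172 236   6   4  21] [174.2857 237.2857] [0.4615 0.3134 0.009 ]
blue [422 243   6   4  20] [424.7 244.8] [ 0.4369 -0.3941  0.009 ]
white [349 118  28  28 393] [363.0382 131.8295] ((362.76513671875, 131.16444396972656), (22.44695472717285, 21.3819522857666), 55.00797653198242) [ 0.7672 -0.2264  0.009 ]
white [161 130  18  22 169] [170.4734 143.213 ] ((170.10345458984375, 141.7413787841797), (14.484236717224121, 20.24079132080078), 21.801406860351562) [0.7343 0.3337 0.009 ]
white [ 234  139   84   75 4571] [275.1009 175.2656] ((275.595703125, 176.0635528564453), (64.09911346435547, 76.91329193115234), 81.06940460205078) [0.6387 0.0301 0.009 ]
white [367 169  15  41 4
[... 413 characters left out ...]
(36.200748443603516, 5.828934192657471), 85.60128784179688) [0.518  0.3178 0.009 ]
white [416 207  11  37 193] [420.6373 225.7617] ((420.459228515625, 224.904296875), (36.467018127441406, 5.506764888763428), 78.2317123413086) [ 0.491  -0.3846  0.009 ]
white [186 264  42  21 261] [207.4828 274.0038] ((206.5999755859375, 273.3000183105469), (45.16857147216797, 7.155416965484619), 26.56505012512207) [0.3586 0.2175 0.009 ]
white [378 272  23  21 292] [387.8493 281.4041] ((389.0, 282.0), (20.0, 22.0), 90.0) [ 0.3353 -0.2866  0.009 ]
white [267 276  36  17 164] [285.9146 284.128 ] ((284.603515625, 285.24688720703125), (5.91989278793335, 37.690975189208984), 67.2490234375) [ 0.3294 -0.0015  0.009 ]
```

View pics/c1.png

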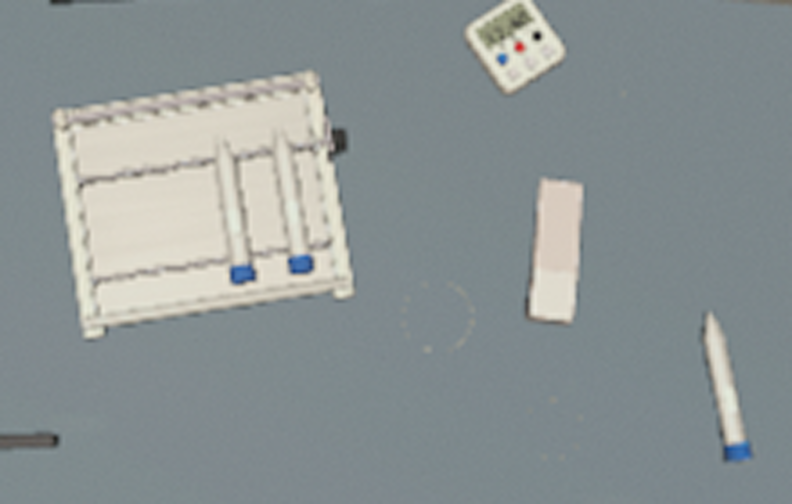

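The crop shows the rack turned about +9° in yaw. Blue caps c and d are at crop (242,273) and (300,264), and the two left notches are empty. The wedge's pinkish slope points away from the robot, with its thick end at crop (552,297). Tube b's tip points away from the robot.

```bash
cat >> h.py <<'E'
from scipy.spatial.transform import Rotation as R
def go(p,yaw_deg):
    "shift (cm, tool axes) and rotvec (deg) from the present pose to TCP p, pointing down, tool x at yaw"
    st=r.get_state(); A=R.from_quat(st["eef_rot"]); T=R.from_euler('z',yaw_deg,degrees=True)*R.from_quat([1,0,0,0])
    print("TCP",np.round(st["tool_pos"],4),"yaw",np.degrees(np.arctan2(*A.as_matrix()[[1,0],0])).round(2),"clock",st["clock"],"open",round(st["opening"],3))
    print("  shift",np.round(A.inv().apply(np.array(p)-st["tool_pos"])*100,2).tolist(),"rot",np.round(np.degrees((A.inv()*T).as_rotvec()),1).tolist())
E
python3 - <<'E'
from h import *
np.set_printoptions(precision=4,suppress=True)
s=r.snapshot("top")
c=plane(s,[[286.81,195.57]],.047)[0];d=plane(s,[[302.75,193.05]],.047)[0]
v=c-d;print("caps c,d",c,d,"pitch",np.linalg.norm(v),"yaw",np.degrees(np.arctan2(-v[0],v[1])))
# stand front corners from crop (rails' front ends, top 14mm) and back corners
px=np.array([[92,328],[345,290],[62,118],[312,78]])/3.6+[220,120]
P=plane(s,px,.014);print(P, np.linalg.norm(P[0]-P[1]),np.linalg.norm(P[0]-P[2]))
for i,j in((0,1),(2,3)):
    v=P[i]-P[j];print("yaw",np.degrees(np.arctan2(-v[0],v[1])))
print("wedge thick end",plane(s,np.array([[528,318],[573,322],[543,180],[582,185]])/3.6+[220,120],.015))
go([.488,-.385,.15],10)
E
```

```text
caps c,d [ 0.5735 -0.0051  0.047 ] [ 0.5805 -0.0495  0.047 ] pitch 0.044925841701189795 yaw 8.882628011603071
[[ 0.5345  0.113   0.014 ]
 [ 0.5639 -0.0866  0.014 ]
 [ 0.7041  0.1393  0.014 ]
 [ 0.7366 -0.0613  0.014 ]] 0.20183831528304888 0.17171204564672915
yaw 8.398602247772489
yaw 9.200773426038268
wedge thick end [[ 0.5409 -0.2311  0.015 ]
 [ 0.5375 -0.2667  0.015 ]
 [ 0.652  -0.2456  0.015 ]
 [ 0.6479 -0.2768  0.015 ]]
TCP [ 0.1695 -0.6012  0.2382] yaw 15.75 clock 0.2 open 0.998
  shift [36.53, -12.15, 8.83] rot [-0.1, 0.0, 5.7]
```

carry_out --rows '[[[36.5, -12.1, 8.8], [0, 0, 5.7], 0.4], [[36.5, -12.1, 8.8], [0, 0, 5.7], 0.4], [[36.5, -12.1, 8.8], [0, 0, 5.7], 0.4], [[36.5, -12.1, 8.8], [0, 0, 5.7], 0.4], [[36.5, -12.1, 8.8], [0, 0, 5.7], 0.4], [[36.5, -12.1, 8.8], [0, 0, 5.7], 0.4], [[36.5, -12.1, 8.8], [0, 0, 5.7], 0.4], [[36.5, -12.1, 8.8], [0, 0, 5.7], 0.4], [[36.5, -12.1, 8.8], [0, 0, 5.7], 0.4], [[36.5, -12.1, 8.8], [0, 0, 5.7], 0.4], [[36.5, -12.1, 8.8], [0, 0, 5.7], 0.4]]'

```text
clock: 1.3
tool_pos: [0.4866, -0.3875, 0.1507]
eef_rot: [0.996, 0.087, -0.001, 0.0]
contact_force: [-0.6, -0.1, -0.9]
opening: 0.597
finger_force: 0.0
```

```bash
python3 - <<'E'
from h import *
s=r.snapshot("wrist"); cv2.imwrite("pics/w1.png",s["image"][:,:,::-1]); print(s["fx"],s["dist_coeffs"],np.round(s["pose"],3))
go([.488,-.385,.15],10)
E
```

```text
357.4072339644182 [-0.05606291  0.          0.          0.          0.        ] [[ 0.173  0.937  0.305  0.567]
 [-0.985  0.165  0.053 -0.373]
 [-0.    -0.309  0.951  0.296]
 [ 0.     0.     0.     1.   ]]
TCP [ 0.4864 -0.3878  0.1509] yaw 9.88 clock 1.35 open 0.602
  shift [0.21, -0.25, 0.09] rot [0.1, 0.1, -0.1]
```

View pics/w1.png

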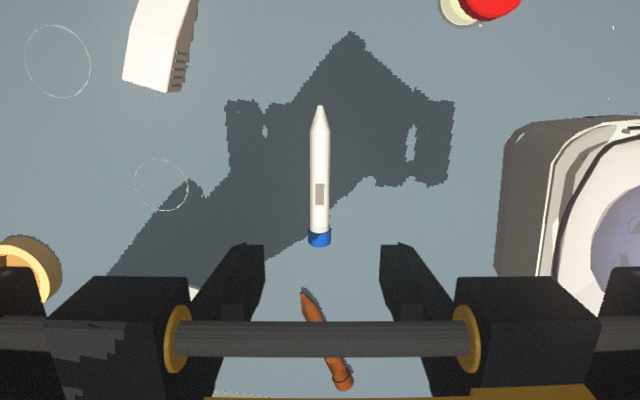

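The wrist view shows tube b between the fingers, running from its tip at (320,106) to the end of its cap at (319,246).

```bash
cat >> h.py <<'E'
def tube(s,near,z=.009):
    "cap centre, tip, mid and yaw of the blue-capped tube whose cap is nearest to world xy 'near' (axis height z)"
    hsv=cv2.cvtColor(s["image"],cv2.COLOR_RGB2HSV)
    b=(hsv[...,0]>100)&(hsv[...,0]<125)&(hsv[...,1]>150)&(hsv[...,2]>60)
    best=min(blobs(b,40),key=lambda q:np.linalg.norm(plane(s,[q[2]],z)[0,:2]-near))
    w=(hsv[...,1]<50)&(hsv[...,2]>110); w=w|best[0]
    w=cv2.morphologyEx(w.astype(np.uint8),cv2.MORPH_CLOSE,np.ones((5,5)))
    n,l=cv2.connectedComponents(w); i=np.bincount(l[best[0]]).argmax(); ys,xs=np.nonzero(l==i)
    P=plane(s,np.c_[xs,ys],z)[:,:2]; c=plane(s,[best[2]],z)[0,:2]
    m=P.mean(0); u=np.linalg.svd(P-m,full_matrices=False)[2][0]; u*=np.sign(u@(m-c))
    t=(P-m)@u; e0,e1=t.min(),t.max(); mid=m+u*(e0+e1)/2
    yaw=np.degrees(np.arctan2(u[1],u[0]))
    print("tube mid",mid.round(4),"from cap",(c+.052*u).round(4),"len",round(e1-e0,4),"yaw",yaw.round(2)); return mid,yaw
E
python3 - <<'E'
from h import *
s=r.snapshot("wrist"); m,y=tube(s,[.437,-.394]); go([*m,.004],y)
E
```

```text
tube mid [ 0.5224 -0.3874] from cap [ 0.4267 -0.3433] len 0.6051 yaw 97.41
TCP [ 0.4864 -0.3879  0.151 ] yaw 9.87 clock 1.4 open 0.597
  shift [3.57, 0.56, 14.7] rot [0.0, 0.1, -87.5]
```

```bash
sed -i 's/    w=(hsv\[...,1\]<50)&(hsv\[...,2\]>110); w=w|best\[0\]/    I=s["image"].astype(int); w=((I[...,0]>I[...,2])\&(I[...,0]>115))|best[0]/' h.py
python3 - <<'E'
from h import *
s=r.snapshot("wrist"); m,y=tube(s,[.437,-.394]); go([*m,.004],y)
E
```

```text
tube mid [ 0.4868 -0.3849] from cap [ 0.4844 -0.3861] len 0.122 yaw 9.73
TCP [ 0.4866 -0.3877  0.1511] yaw 9.88 clock 1.45 open 0.597
  shift [0.07, -0.29, 14.71] rot [0.1, 0.0, 0.1]
```

carry_out --rows '[[[0.1, -0.3, 5], [0, 0, 0], 0.5], [[0.1, -0.3, 9], [0, 0, 0], 0.5], [[0.1, -0.3, 12.5], [0, 0, 0], 0.5], [[0.1, -0.3, 14.7], [0, 0, 0], 0.5], [[0.1, -0.3, 14.7], [0, 0, 0], 0.5], [[0.1, -0.3, 14.7], [0, 0, 0], 1], [[0.1, -0.3, 14.7], [0, 0, 0], 1], [[0.1, -0.3, 14.7], [0, 0, 0], 1], [[0.1, -0.3, 14.7], [0, 0, 0], 1], [[0.1, -0.3, 14.7], [0, 0, 0], 1]]' --newtons 12

```text
clock: 2.45
tool_pos: [0.4885, -0.3832, 0.0041]
eef_rot: [0.996, 0.087, 0.0, 0.0]
contact_force: [-0.3, -0.5, 1.5]
opening: 0.184
finger_force: 12.0
```

```bash
python3 - <<'E'
from h import *
go([.60,.045,.20],9)
E
```

```text
TCP [ 0.4885 -0.3832  0.0041] yaw 10.03 clock 2.45 open 0.184
  shift [18.44, -40.22, -19.61] rot [0.0, -0.0, 1.0]
```

carry_out --rows '[[[0, 0, -4], [0, 0, 0], 1], [[0, 0, -9], [0, 0, 0], 1], [[2, -4, -13], [0, 0, 1], 1], [[18.4, -40.2, -19.6], [0, 0, 1], 1], [[18.4, -40.2, -19.6], [0, 0, 1], 1], [[18.4, -40.2, -19.6], [0, 0, 1], 1], [[18.4, -40.2, -19.6], [0, 0, 1], 1], [[18.4, -40.2, -19.6], [0, 0, 1], 1], [[18.4, -40.2, -19.6], [0, 0, 1], 1], [[18.4, -40.2, -19.6], [0, 0, 1], 1], [[18.4, -40.2, -19.6], [0, 0, 1], 1], [[18.4, -40.2, -19.6], [0, 0, 1], 1]]'

```text
clock: 3.65
tool_pos: [0.601, 0.0542, 0.2008]
eef_rot: [0.996, 0.084, 0.002, -0.003]
contact_force: [0.1, 0.3, -1.3]
opening: 0.182
finger_force: 12.0
```

```bash
python3 - <<'E'
from h import *
go([.60,.045,.20],9)
s=r.snapshot("wrist"); cv2.imwrite("pics/w2.png",s["image"][:,:,::-1])
E
```

```text
TCP [0.601  0.0542 0.2008] yaw 9.64 clock 3.65 open 0.182
  shift [-0.25, 0.9, 0.07] rot [-0.3, -0.2, 0.6]
```

View pics/w2.png

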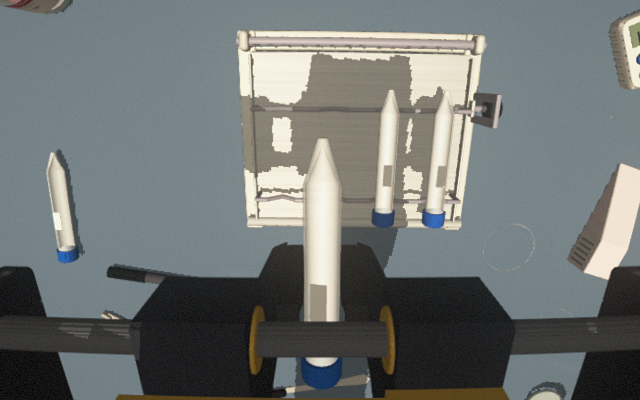

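The wrist view shows the held tube from its tip at (322,139) to the end of its cap at (322,386). Tube c runs from tip (391,90) to cap end (383,227), and tube d from tip (446,91) to cap end (432,227). The empty V notches are on the left of the wires at rows 108 and 198.

```bash
python3 - <<'E'
from h import *
np.set_printoptions(precision=4,suppress=True)
s=r.snapshot("wrist"); I=s["image"]; hsv=cv2.cvtColor(I,cv2.COLOR_RGB2HSV)
b=(hsv[...,0]>100)&(hsv[...,0]<125)&(hsv[...,1]>150)&(hsv[...,2]>60)
st=r.get_state(); print(st["tool_pos"])
for m,q,c in blobs(b,60): print("cap px",c,q,plane(s,[c],.045)[0])
def mm(tip,capend,z):
    P=plane(s,[tip,capend],z)[:,:2]; u=P[0]-P[1]; L=np.linalg.norm(u); m=P.mean(0)
    print("mid",m,"len",L,"yaw",np.degrees(np.arctan2(u[1],u[0]))); return m
c=mm([391,90],[383,224],.045); d=mm([446,91],[432.5,225],.045); print(c-d,np.linalg.norm(c-d))
mm([322,139],[322,382],st["tool_pos"][2]+.005)
cv2.imwrite("pics/c2.png",cv2.resize(I[20:240,220:500,::-1],None,fx=2.7,fy=2.7,interpolation=cv2.INTER_CUBIC))
E
```

```text
[0.5999 0.0485 0.2   ]
cap px [431.7689 219.3908] [422 212  21  15 238] [ 0.5785 -0.0512  0.045 ]
cap px [ 64.7833 256.0222] [ 55 250  21  12 180] [0.4807 0.288  0.045 ]
cap px [321.2338 374.3873] [301 358  41  31 834] [0.3849 0.0181 0.045 ]
mid [0.6247 0.0012] len 0.11758422938110434 yaw 9.319082998324513
mid [ 0.6316 -0.0436] len 0.11819565015506042 yaw 9.443037313139842
[-0.0069  0.0449] 0.045386966951151825
mid [0.5975 0.0526] len 0.12343518656722291 yaw 9.632009373114858
```

View pics/c2.png

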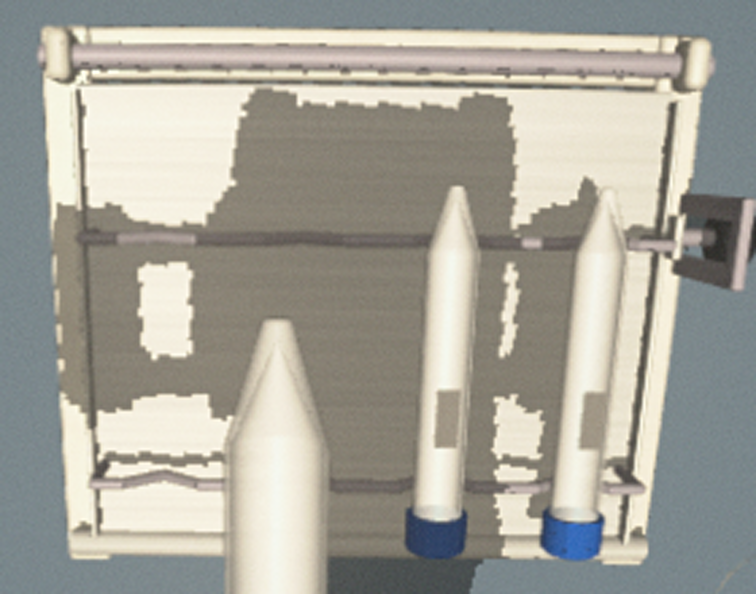

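The crop shows the rack's empty V in the front wire at crop (165,480). Notch 2 is hidden behind the held tube. The arm was still settling in that shot, so I'll measure again now.

```bash
cat >> h.py <<'E'
def caps(s,z,vmin=30,amin=60):
    hsv=cv2.cvtColor(s["image"],cv2.COLOR_RGB2HSV)
    b=(hsv[...,0]>100)&(hsv[...,0]<128)&(hsv[...,1]>140)&(hsv[...,2]>vmin)
    for m,q,c in blobs(b,amin): print("cap px",c.round(1),q,plane(s,[c],z)[0].round(4))
E
python3 - <<'E'
from h import *
np.set_printoptions(precision=4,suppress=True)
s=r.snapshot("wrist"); print(r.get_state()["tool_pos"],r.get_state()["qd"][0]); caps(s,.047)
g=cv2.cvtColor(s["image"],cv2.COLOR_RGB2GRAY)
# tip of c: column scan around; print bright runs on rows through barrels c and d
for row in (120,150,180):
    x=np.nonzero(g[row,360:480]>170)[0]+360
    runs=np.split(x,np.nonzero(np.diff(x)>1)[0]+1); print(row,[(q[0],q[-1]) for q in runs if len(q)>5], [plane(s,[[q.mean(),row]],.047)[0,:2] for q in runs if 12<len(q)<26])
for col in range(384,396,2): 
    y=np.nonzero(g[60:130,col]>170)[0]+60; print(col,y[:1],end=' ')
go([.618,.048,.10],9.2)
E
```

```text
[0.5993 0.0449 0.1996] 0.0478754260010495
cap px [635.5  53.5] [632  49   8  10  65] [ 0.7468 -0.1873  0.047 ]
cap px [426.9 217.2] [417 210  21  15 253] [ 0.5791 -0.0502  0.047 ]
cap px [ 61.  255.5] [ 51 246  21  16 200] [0.4824 0.2852 0.047 ]
cap px [321.2 374.3] [301 358  41  31 849] [0.3858 0.0145 0.047 ]
120 [(np.int64(374), np.int64(389)), (np.int64(428), np.int64(443)), (np.int64(446), np.int64(455)), (np.int64(459), np.int64(466))] [array([0.6566, 0.0087]), array([ 0.6642, -0.0356])]
150 [(np.int64(372), np.int64(387)), (np.int64(425), np.int64(440)), (np.int64(442), np.int64(451)), (np.int64(455), np.int64(463))] [array([0.6318, 0.0051]), array([ 0.6393, -0.0395])]
180 [(np.int64(401), np.int64(415)), (np.int64(423), np.int64(429)), (np.int64(439), np.int64(447)), (np.int64(451), np.int64(459))] [array([ 0.6101, -0.025 ])]
384 [86] 386 [60] 388 [98] 390 [] 392 [] 394 [] TCP [0.5993 0.0449 0.1996] yaw 9.12 clock 3.8 open 0.183
  shift [1.9, -0.01, 9.96] rot [0.0, 0.0, -0.1]
```

```bash
python3 - <<'E'
from h import *
go([.619,.050,.041],9.1)
E
```

```text
TCP [0.5993 0.0449 0.1996] yaw 9.12 clock 3.8 open 0.183
  shift [2.03, -0.2, 15.86] rot [0.0, 0.0, 0.0]
```

carry_out --rows '[[[2, -0.2, 0], [0, 0, 0], 1], [[2, -0.2, 5], [0, 0, 0], 1], [[2, -0.2, 10], [0, 0, 0], 1], [[2, -0.2, 12], [0, 0, 0], 1], [[2, -0.2, 13], [0, 0, 0], 1], [[2, -0.2, 13], [0, 0, 0], 1], [[2, -0.2, 13], [0, 0, 0], 1]]'

```text
clock: 4.5
tool_pos: [0.6199, 0.0487, 0.0708]
eef_rot: [0.997, 0.078, 0.001, 0.0]
contact_force: [0.7, 0.8, 0.9]
opening: 0.184
finger_force: 12.0
```

```bash
python3 - <<'E'
from h import *
go([.619,.050,.041],9.1)
s=r.snapshot("side"); cv2.imwrite("pics/s2.png",cv2.resize(s["image"][140:260,270:430,::-1],None,fx=5,fy=5,interpolation=cv2.INTER_CUBIC))
E
```

```text
TCP [0.6199 0.0487 0.0708] yaw 8.95 clock 4.5 open 0.184
  shift [-0.07, -0.14, 2.98] rot [0.1, -0.1, -0.2]
```

View pics/s2.png

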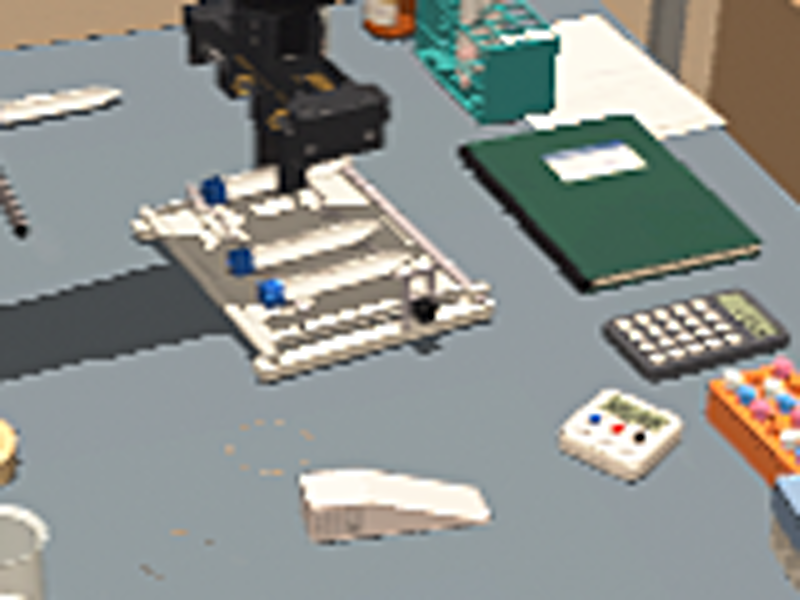

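The side view shows the held tube above the tray, parallel to c and d, with no contact.

carry_out --rows '[[[0, -0.1, 1.5], [0, 0, 0], 1], [[0, -0.1, 2.4], [0, 0, 0], 1], [[0, -0.1, 2.8], [0, 0, 0], 1], [[0, -0.1, 2.8], [0, 0, 0], 1], [[0, -0.1, 2.8], [0, 0, 0], 1]]'

```text
clock: 5.05
tool_pos: [0.6187, 0.0508, 0.0414]
eef_rot: [0.997, 0.079, -0.0, 0.0]
contact_force: [-0.6, -0.1, 0.1]
opening: 0.178
finger_force: 12.0
```

carry_out --rows '[[[0, 0, 0.1], [0, 0, 0], 0.7], [[0, 0, 0.1], [0, 0, 0], 0.68], [[0, 0, 0.1], [0, 0, 0], 0.68], [[0, 0, -1], [0, 0, 0], 0.68], [[0, 0, -4], [0, 0, 0], 0.68], [[0, 0, -9], [0, 0, 0], 0.6], [[0, 0, -14], [0, 0, 0], 0.5], [[0, 0, -15], [0, 0, 0], 0.5]]'

```text
clock: 5.85
tool_pos: [0.6227, 0.0513, 0.1987]
eef_rot: [0.997, 0.079, 0.006, -0.0]
contact_force: [0.9, 0.5, 0.4]
opening: 0.497
finger_force: 0.0
```

```bash
python3 - <<'E'
from h import *
go([.512,.320,.15],4)
s=r.snapshot("wrist"); caps(s,.047); cv2.imwrite("pics/w3.png",s["image"][:,:,::-1])
E
```

```text
TCP [0.6227 0.0513 0.1987] yaw 9.02 clock 5.85 open 0.497
  shift [-6.77, -28.27, 4.77] rot [-0.0, -0.7, 5.0]
cap px [628.7  79.7] [625  76   9   9  62] [ 0.749  -0.1873  0.047 ]
cap px [424.2 242.6] [414 235  21  15 237] [ 0.5788 -0.0503  0.047 ]
cap px [ 64.5 278.7] [ 54 270  21  16 198] [0.4845 0.2852 0.047 ]
```

View pics/w3.png

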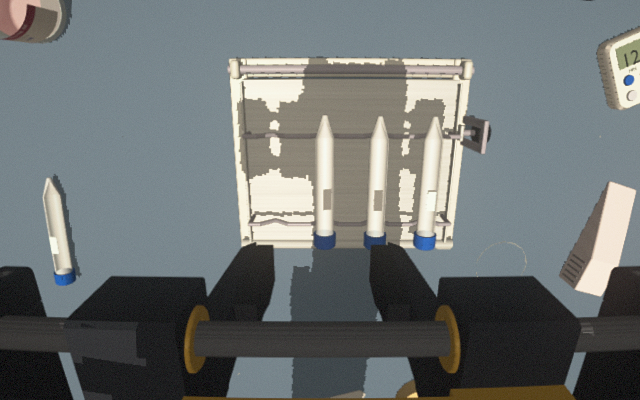

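The wrist view shows three tubes seated in line, with tips at (325,116), (380,117) and (435,118), evenly spaced. Tube a is next.

carry_out --rows '[[[-6.8, -28.3, 4.8], [0, 0, 5], 0.5], [[-6.8, -28.3, 4.8], [0, 0, 5], 0.5], [[-6.8, -28.3, 4.8], [0, 0, 5], 0.5], [[-6.8, -28.3, 4.8], [0, 0, 5], 0.5], [[-6.8, -28.3, 4.8], [0, 0, 5], 0.5], [[-6.8, -28.3, 4.8], [0, 0, 5], 0.5], [[-6.8, -28.3, 4.8], [0, 0, 5], 0.5], [[-6.8, -28.3, 4.8], [0, 0, 5], 0.5], [[-6.8, -28.3, 4.8], [0, 0, 5], 0.5], [[-6.8, -28.3, 4.8], [0, 0, 5], 0.5]]'

```text
clock: 6.9
tool_pos: [0.5082, 0.3177, 0.1437]
eef_rot: [0.999, 0.034, 0.0, 0.001]
contact_force: [-0.0, 0.9, -0.8]
opening: 0.5
finger_force: 0.0
```

```bash
python3 - <<'E'
from h import *
s=r.snapshot("wrist"); m,y=tube(s,[.4615,.313]); go([*m,.004],y)
s=r.snapshot("wrist"); m,y=tube(s,[.4615,.313]); go([*m,.004],y)
E
```

```text
tube mid [0.5119 0.3167] from cap [0.5099 0.3166] len 0.1223 yaw 5.75
TCP [0.5082 0.3179 0.1438] yaw 3.87 clock 6.95 open 0.498
  shift [0.36, 0.13, 13.98] rot [0.1, -0.0, -1.9]
tube mid [0.5119 0.3167] from cap [0.5098 0.3165] len 0.1223 yaw 5.71
TCP [0.5081 0.3183 0.1438] yaw 3.89 clock 7.0 open 0.501
  shift [0.36, 0.17, 13.98] rot [0.0, -0.0, -1.8]
```

carry_out --rows '[[[0.3, 0.1, 5], [0, 0, -1.8], 0.5], [[0.3, 0.1, 9], [0, 0, -1.8], 0.5], [[0.3, 0.1, 12], [0, 0, -1.8], 0.5], [[0.3, 0.1, 13.9], [0, 0, -1.8], 0.5], [[0.3, 0.1, 13.9], [0, 0, -1.8], 0.5], [[0.3, 0.1, 13.9], [0, 0, -1.8], 1], [[0.3, 0.1, 13.9], [0, 0, -1.8], 1], [[0.3, 0.1, 13.9], [0, 0, -1.8], 1], [[0.3, 0.1, 13.9], [0, 0, -1.8], 1], [[0.3, 0.1, 13.9], [0, 0, -1.8], 1]]' --newtons 12

```text
clock: 8.0
tool_pos: [0.5107, 0.3192, 0.0053]
eef_rot: [0.999, 0.051, 0.0, -0.0]
contact_force: [-0.3, 0.5, 2.7]
opening: 0.18
finger_force: 12.0
```

```bash
python3 - <<'E'
from h import *
go([.610,.0955,.15],9)
E
```

```text
TCP [0.5107 0.3192 0.0053] yaw 5.85 clock 8.0 open 0.18
  shift [7.61, 23.26, -14.47] rot [-0.0, -0.1, -3.2]
```

carry_out --rows '[[[0, 0, -4], [0, 0, 0], 1], [[0, 0, -9], [0, 0, 0], 1], [[1, 2, -12], [0, 0, -1], 1], [[7.5, 23.3, -14.5], [0, 0, -3.2], 1], [[7.5, 23.3, -14.5], [0, 0, -3.2], 1], [[7.5, 23.3, -14.5], [0, 0, -3.2], 1], [[7.5, 23.3, -14.5], [0, 0, -3.2], 1], [[7.5, 23.3, -14.5], [0, 0, -3.2], 1], [[7.5, 23.3, -14.5], [0, 0, -3.2], 1], [[7.5, 23.3, -14.5], [0, 0, -3.2], 1], [[7.5, 23.3, -14.5], [0, 0, -3.2], 1]]'

```text
clock: 9.1
tool_pos: [0.6077, 0.0975, 0.1494]
eef_rot: [0.997, 0.08, -0.001, -0.001]
contact_force: [0.8, 0.1, -0.7]
opening: 0.179
finger_force: 12.0
```

```bash
python3 - <<'E'
from h import *
go([.6083,.0955,.07],9)
E
```

```text
TCP [0.6077 0.0975 0.1494] yaw 9.22 clock 9.1 open 0.179
  shift [0.04, 0.23, 7.94] rot [-0.1, 0.1, 0.2]
```

carry_out --rows '[[[0, 0, 4], [0, 0, 0], 1], [[0, 0, 7], [0, 0, 0], 1], [[0, 0, 8], [0, 0, 0], 1], [[0, 0, 8], [0, 0, 0], 1], [[0, 0, 8], [0, 0, 0], 1], [[0, 0, 8], [0, 0, 0], 1]]'

```text
clock: 9.7
tool_pos: [0.6098, 0.0955, 0.0713]
eef_rot: [0.997, 0.079, 0.001, -0.0]
contact_force: [-0.4, -0.2, -0.0]
opening: 0.182
finger_force: 12.0
```

```bash
python3 - <<'E'
from h import *
go([.6083,.0955,.042],9)
E
```

```text
TCP [0.6098 0.0955 0.0713] yaw 9.07 clock 9.7 open 0.182
  shift [-0.16, -0.02, 2.93] rot [-0.0, -0.2, 0.1]
```

carry_out --rows '[[[-0.1, 0, 1.5], [0, 0, 0], 1], [[-0.1, 0, 2.4], [0, 0, 0], 1], [[-0.1, 0, 2.8], [0, 0, 0], 1], [[-0.1, 0, 2.8], [0, 0, 0], 1], [[-0.1, 0, 2.8], [0, 0, 0], 1], [[-0.1, 0, 2.9], [0, 0, 0], 1]]'

```text
clock: 10.3
tool_pos: [0.6076, 0.0943, 0.0409]
eef_rot: [0.997, 0.079, -0.0, 0.0]
contact_force: [-1.1, -2.2, 7.9]
opening: 0.182
finger_force: 12.0
```

```bash
python3 - <<'E'
from h import *
go([.6083,.0955,.041],9)
E
```

```text
TCP [0.6076 0.0943 0.0409] yaw 9.02 clock 10.3 open 0.182
  shift [0.09, -0.11, -0.01] rot [0.0, 0.0, 0.0]
```

Contact of 8 N shows the tube seated in the notch. Releasing.

carry_out --rows '[[[0, 0, -0.1], [0, 0, 0], 0.7], [[0, 0, -0.1], [0, 0, 0], 0.68], [[0, 0, -0.1], [0, 0, 0], 0.68], [[0, 0, -1], [0, 0, 0], 0.68], [[0, 0, -4], [0, 0, 0], 0.68], [[0, 0, -9], [0, 0, 0], 0.6], [[0, 0, -14], [0, 0, 0], 0.5], [[0, 0, -16], [0, 0, 0], 0.5], [[0, 0, -16], [0, 0, 0], 0.5], [[0, 0, -16], [0, 0, 0], 0.5]]'

```text
clock: 11.3
tool_pos: [0.6074, 0.0949, 0.201]
eef_rot: [0.997, 0.079, 0.0, -0.0]
contact_force: [-0.9, 0.2, -0.3]
opening: 0.496
finger_force: 0.0
```

```bash
python3 - <<'E'
from h import *
go([.555,-.25,.17],-4)
s=r.snapshot("wrist"); caps(s,.047); cv2.imwrite("pics/w4.png",s["image"][:,:,::-1])
E
```

```text
TCP [0.6074 0.0949 0.201 ] yaw 9.06 clock 11.3 open 0.496
  shift [-10.6, 33.23, 3.1] rot [-0.0, -0.0, 13.1]
cap px [318.4 232. ] [314 225  10  14  95] [0.5557 0.0904 0.047 ]
cap px [425.4 231.4] [417 225  18  14 196] [ 0.5717 -0.0064  0.047 ]
cap px [473.8 231. ] [465 224  19  14 214] [ 0.579  -0.0509  0.047 ]
```

View pics/w4.png

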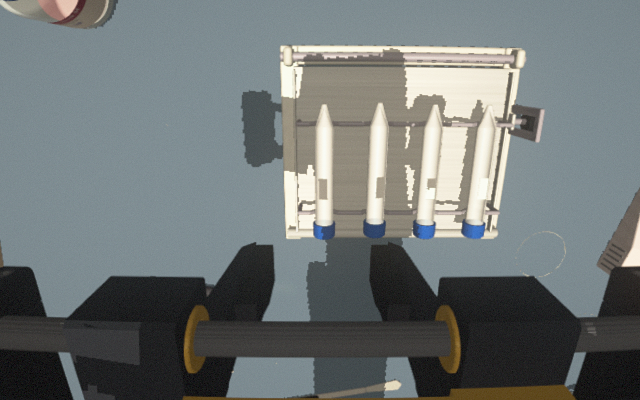

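The wrist view shows all four tubes seated in line and evenly spaced, with caps at (324,229), (374,228), (424,230) and (474,229). The front bar lies along row 236. Next I'll measure the front edge and locate the wedge.

```bash
python3 - <<'E'
from h import *
np.set_printoptions(precision=4,suppress=True)
s=r.snapshot("wrist"); I=s["image"].astype(int)
w=(I[...,0]>I[...,2])
for col in (305,345,350,399,449,485):
    y=np.nonzero(w[200:250,col])[0]+200
    print(col,y[-12:],plane(s,[[col,y[-1]+.5]],.017)[0])
for row in (100,150,180,200): # left & right outer rail edges z=.014
    x=np.nonzero(w[row,270:540])[0]+270; print(row,x[0],x[-1],plane(s,[[x[0],row],[x[-1],row]],.014)[:,:2].ravel())
# back hinge bar rows
for col in (340,400,460):
    y=np.nonzero(w[30:90,col])[0]+30; print(col,y[:3],plane(s,[[col,y[0]]],.019)[0])
E
```

```text
305 [225 226 227 228 229 230 231 232 233 234 235 236] [0.5349 0.101  0.017 ]
345 [225 226 227 228 229 230 231 232 233 234 235 236] [0.5413 0.0613 0.017 ]
350 [225 226 227 228 229 230 231 232 233 234 235 236] [0.5421 0.0563 0.017 ]
399 [228 229 230 231 232 233 234 235 236 246 247 249] [0.5356 0.0041 0.017 ]
449 [225 226 227 228 229 230 231 232 233 234 235 236] [ 0.5577 -0.043   0.017 ]
485 [219 220 221 230 231 232 233 234 235 236 237 238] [ 0.5612 -0.0805  0.017 ]
100 281 515 [ 0.6632  0.1417  0.6984 -0.0691]
150 282 508 [ 0.618   0.1351  0.6526 -0.0768]
180 283 504 [ 0.5891  0.1304  0.6234 -0.0822]
200 284 500 [ 0.569   0.1269  0.6029 -0.0847]
340 [44 45 46] [0.7178 0.0975 0.019 ]
400 [44 45 46] [0.7262 0.0469 0.019 ]
460 [45 46 47] [ 0.7344 -0.0045  0.019 ]
```

carry_out --rows '[[[-2, 5, 0], [0, 0, 2], 0.3], [[-10.6, 33.2, 3], [0, 0, 13], 0.3], [[-10.6, 33.2, 3], [0, 0, 13], 0.3], [[-10.6, 33.2, 3], [0, 0, 13], 0.3], [[-10.6, 33.2, 3], [0, 0, 13], 0.3], [[-10.6, 33.2, 3], [0, 0, 13], 0.3], [[-10.6, 33.2, 3], [0, 0, 13], 0.3], [[-10.6, 33.2, 3], [0, 0, 13], 0.3], [[-10.6, 33.2, 3], [0, 0, 13], 0.3], [[-10.6, 33.2, 3], [0, 0, 13], 0.3], [[-10.6, 33.2, 3], [0, 0, 13], 0.3], [[-10.6, 33.2, 3], [0, 0, 13], 0.3]]'

```text
clock: 12.6
tool_pos: [0.5557, -0.2479, 0.1706]
eef_rot: [0.999, -0.033, -0.0, -0.0]
contact_force: [0.3, -0.1, -0.4]
opening: 0.699
finger_force: 0.0
```

```bash
python3 - <<'E'
from h import *
np.set_printoptions(precision=4,suppress=True)
s=r.snapshot("wrist"); I=s["image"].astype(int)
w=(I[...,0]>I[...,2]+4)&(I[...,0]>90)
st=r.get_state(); print(st["tool_pos"],st["qd"][0])
for m,q,c in blobs(w,500):
    ys,xs=np.nonzero(m); rect=cv2.minAreaRect(np.c_[xs,ys].astype(np.float32)); print(q,c,rect)
    if q[1]<240 and 150<c[0]<480:
        b=cv2.boxPoints(rect); print(b, plane(s,b,0.0)[:,:2].tolist())
cv2.imwrite("pics/w5.png",s["image"][:,:,::-1])
E
```

```text
[ 0.5556 -0.2483  0.1707] 0.006783459254843678
[    0     0   153   213 22482] [ 60.3342 104.5723] ((76.0, 106.0), (212.0, 152.0), 90.0)
[ 552   24   88   61 4424] [598.9184  55.4948] ((595.5, 54.0), (60.0, 87.0), 90.0)
[ 302   54   49  146 5965] [325.766  126.6246] ((325.82879638671875, 126.73930358886719), (42.042964935302734, 143.59481811523438), 3.5763344764709473)
[[300.3696 197.0856]
 [309.3268  53.7704]
 [351.288   56.393 ]
 [342.3307 199.7082]] [[0.533188640301082, -0.22540500562343416], [0.6578786013498055, -0.24321992180168106], [0.6535527950772497, -0.2779657495162311], [0.5280657089636013, -0.2643439042534073]]
[144 305  29  67 779] [153.9589 337.9782] ((156.52467346191406, 338.07318115234375), (25.105613708496094, 67.02507781982422), 7.943471908569336)
[470 306  31  66 763] [489.2923 337.8506] ((486.0882873535156, 338.48870849609375), (66.50692749023438, 26.704505920410156), 82.69424438476562)
[ 199  356  416   44 5910] [379.1284 383.5051] ((406.5, 377.5), (415.0, 43.0), 0.0)
```

View pics/w5.png

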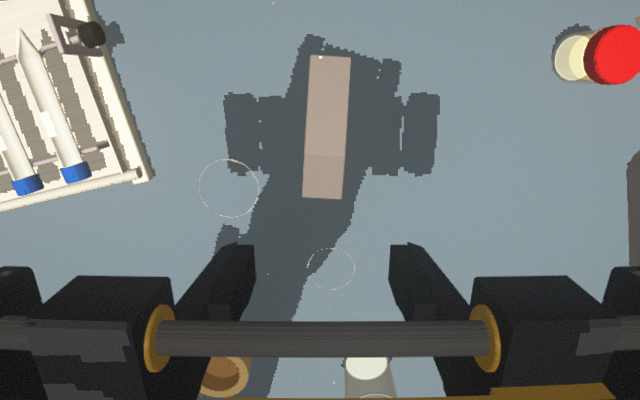

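The wrist view shows the wedge with nose corners at (309,54) and (351,56) and rear top edge at (300,197)–(342,200). It lies straight ahead between the fingers.

```bash
python3 - <<'E'
from h import *
s=r.snapshot("wrist")
n=plane(s,[[309.3,53.8],[351.3,56.4]],.004)[:,:2]; b=plane(s,[[300.4,197.1],[342.3,199.7]],.030)[:,:2]
N=n.mean(0);B=b.mean(0);u=N-B;L=np.linalg.norm(u);u/=L;yaw=np.degrees(np.arctan2(u[1],u[0]))
g=B+.018*u
print(N,B,"L",L,"widths",np.linalg.norm(n[0]-n[1]),np.linalg.norm(b[0]-b[1]),"yaw",yaw,"grip",g)
go([*g,.005],yaw)
E
```

```text
[ 0.65542001 -0.26096557] [ 0.5405881  -0.24602436] L 0.1157998566528432 widths 0.0346169123682068 0.03551151799270786 yaw -7.413318744740154 grip [ 0.55843764 -0.24834683]
TCP [ 0.5556 -0.2486  0.1708] yaw -3.85 clock 12.7 open 0.7
  shift [0.28, -0.04, 16.58] rot [-0.0, -0.0, 3.6]
```

Length (116 mm) and width (35 mm) match the given sizes. Grasping the wedge.

carry_out --rows '[[[0.2, 0, 5], [0, 0, 3.6], 0.3], [[0.2, 0, 10], [0, 0, 3.6], 0.3], [[0.2, 0, 14], [0, 0, 3.6], 0.3], [[0.2, 0, 16.5], [0, 0, 3.6], 0.3], [[0.2, 0, 16.5], [0, 0, 3.6], 0.3], [[0.2, 0, 16.5], [0, 0, 3.6], 0.5], [[0.2, 0, 16.5], [0, 0, 3.6], 1], [[0.2, 0, 16.5], [0, 0, 3.6], 1], [[0.2, 0, 16.5], [0, 0, 3.6], 1], [[0.2, 0, 16.5], [0, 0, 3.6], 1], [[0.2, 0, 16.5], [0, 0, 3.6], 1]]' --newtons 30

```text
clock: 13.8
tool_pos: [0.5576, -0.2498, 0.0064]
eef_rot: [0.998, -0.066, 0.0, 0.0]
contact_force: [-0.5, 0.4, 6.0]
opening: 0.379
finger_force: 30.0
```

```bash
python3 - <<'E'
from h import *
go([.4286,-.0042,.035],9.1)
E
```

```text
TCP [ 0.5576 -0.2498  0.0064] yaw -7.54 clock 13.8 open 0.379
  shift [-16.01, -22.66, -2.87] rot [0.0, -0.1, -16.6]
```

carry_out --rows '[[[0, 0, -3], [0, 0, 0], 1], [[-5, 0, -3], [0, 0, 0], 1], [[-10, 0, -3], [0, 0, -4], 1], [[-15, -3, -3], [0, 0, -10], 1], [[-16, -8, -3], [0, 0, -16.6], 1], [[-16, -13, -3], [0, 0, -16.6], 1], [[-16, -18, -3], [0, 0, -16.6], 1], [[-16, -22, -3], [0, 0, -16.6], 1], [[-16, -22.7, -3], [0, 0, -16.6], 1], [[-16, -22.7, -3], [0, 0, -16.6], 1], [[-16, -22.7, -3], [0, 0, -16.6], 1], [[-16, -22.7, -3], [0, 0, -16.6], 1]]'

```text
clock: 15.0
tool_pos: [0.4337, 0.002, 0.0392]
eef_rot: [0.996, 0.086, -0.003, -0.003]
contact_force: [0.3, -0.2, -1.7]
opening: 0.385
finger_force: 29.9
```

```bash
python3 - <<'E'
from h import *
np.set_printoptions(precision=4,suppress=True)
s=r.snapshot("wrist");s=r.snapshot("wrist"); I=s["image"].astype(int)
go([.4286,-.0042,.006],9.1)
P=np.array(r.get_state()["tool_pos"])
w=((I[...,0]>I[...,2]+4)&(I[...,0]>90)).astype(np.uint8)
# predicted positions of nose & front edge in the picture
xs=np.array([np.cos(np.radians(9.1)),np.sin(np.radians(9.1)),0])
F=np.array([.555,.016,0.019]); Nn=P+.098*xs; Nn[2]=P[2]-.002
print("nose px",proj(s,Nn),"F px",proj(s,F))
for row in range(int(proj(s,Nn)[0,1])-3,int(proj(s,Nn)[0,1])+70,7):
    x=np.nonzero(w[row,240:420])[0]+240; print(row,(x[0],x[-1],len(x)) if len(x) else None, plane(s,[[(x[0]+x[-1])/2,row]],P[2]+.005)[0] if len(x) else '')
cp=int(proj(s,F)[0,0])
for col in (cp-15,cp,cp+15):
    y=np.nonzero(w[60:260,col])[0]+60; k=np.split(y,np.nonzero(np.diff(y)>1)[0]+1); print(col,[(q[0],q[-1]) for q in k])
caps(s,.047)
E
```

```text
TCP [ 0.4332 -0.0008  0.0392] yaw 9.36 clock 15.1 open 0.377
  shift [-0.49, 0.28, 3.32] rot [-0.2, 0.4, 0.3]
nose px [[333.5997  36.2866]] F px [[340.1614 -22.6973]]
33 (np.int64(335), np.int64(335), 1) [0.5304 0.0145 0.0442]
40 (np.int64(278), np.int64(365), 88) [0.5273 0.0189 0.0442]
47 (np.int64(278), np.int64(365), 88) [0.5249 0.0185 0.0442]
54 (np.int64(278), np.int64(365), 88) [0.5225 0.0181 0.0442]
61 (np.int64(278), np.int64(365), 88) [0.5201 0.0177 0.0442]
68 (np.int64(278), np.int64(365), 88) [0.5176 0.0173 0.0442]
75 (np.int64(278), np.int64(365), 88) [0.5151 0.0169 0.0442]
82 (np.int64(278), np.int64(365), 88) [0.5126 0.0164 0.0442]
89 (np.int64(278), np.int64(365), 88) [0.5101 0.016  0.0442]
96 (np.int64(278), np.int64(365), 88) [0.5076 0.0156 0.0442]
103 (np.int64(278), np.int64(365), 88) [0.505  0.0151 0.0442]
325 [(np.int64(60), np.int64(259))]
340 [(np.int64(60), np.int64(259))]
355 [(np.int64(60), np.int64(259))]
```

carry_out --rows '[[[0, 0, 0], [0, 0, 0], 1], [[0, 0, 1.5], [0, 0, 0], 1], [[0, 0, 2.6], [0, 0, 0], 1], [[0, 0, 2.9], [0, 0, 0], 1], [[0, 0, 2.9], [0, 0, 0], 1], [[0, 0, 2.9], [0, 0, 0], 1], [[0, 0, 2.9], [0, 0, 0], 1]]'

```text
clock: 15.8
tool_pos: [0.4404, -0.0045, 0.0169]
eef_rot: [0.997, 0.079, -0.012, -0.001]
contact_force: [-1.0, 0.8, -1.7]
opening: 0.382
finger_force: 29.9
```

```bash
cat > m.py <<'E'
from h import *
np.set_printoptions(precision=4,suppress=True)
go([.4286,-.0042,.006],9.1)
s=r.snapshot("wrist"); I=s["image"].astype(int)
st=r.get_state(); P=np.array(st["tool_pos"]); print(P, st["contact_force"])
w=((I[...,0]>I[...,2]+4)&(I[...,0]>90)).astype(np.uint8)
A=R.from_quat(st["eef_rot"]).as_matrix(); print("tool x",A[:,0],"z",A[:,2])
for off in (.098,.05,.02):
    h=.004 if off>.09 else .030-.026*(off-.018)/.08
    Q=P+off*A[:,0]; Q[2]=h; p=proj(s,Q)[0]; row=int(p[1])+2
    x=np.nonzero(w[row,240:420])[0]+240
    print(off,"pred",p,"seen",x[[0,-1]] if len(x) else None, plane(s,[[(x[0]+x[-1]+1)/2,row]],h)[0] if len(x) else '')
print("F px",proj(s,[.555,.016,.019]))
for q in r.snapshot("side"),: pass
E
python3 m.py
```

```text
TCP [ 0.4404 -0.0045  0.0169] yaw 9.06 clock 15.8 open 0.382
  shift [-1.14, -0.21, 1.12] rot [-0.2, 1.3, -0.0]
[ 0.4405 -0.0044  0.017 ] [ 0.2679 -0.4802 -1.6526]
tool x [ 0.9872  0.1576 -0.0226] z [-0.023   0.0005 -0.9997]
0.098 pred [323.1521  35.7777] seen [278 365] [0.5367 0.0114 0.004 ]
0.05 pred [322.9056 159.7847] seen [277 365] [0.4893 0.004  0.0196]
0.02 pred [322.7433 237.4113] seen [278 366] [ 0.4595 -0.0013  0.0293]
F px [[317.2777 -23.2442]]
```

```bash
python3 - <<'E'
from h import *
print(np.round(r.get_state()["q"],3)); go([.450,-.002,.006],9.1)
E
```

```text
[-0.06   0.919 -0.053  2.228  1.149  0.043 -2.654]
TCP [ 0.4405 -0.0043  0.017 ] yaw 9.07 clock 15.9 open 0.381
  shift [1.0, -0.08, 1.08] rot [-0.2, 1.3, -0.0]
```

carry_out --rows '[[[0.5, 0, 0], [0, 0, 0], 1], [[1, 0, 0], [0, 0, 0], 1], [[1, 0, 0], [0, 0, 0], 1], [[1, 0, 0], [0, 0, 0], 1]]'

```text
clock: 16.3
tool_pos: [0.4503, -0.0028, 0.0167]
eef_rot: [0.997, 0.079, -0.011, -0.001]
contact_force: [-0.2, 0.1, -2.3]
opening: 0.382
finger_force: 29.9
```

```bash
python3 - <<'E'
from h import *
print(np.round(r.get_state()["q"],3)); go([.450,-.002,.006],9.1)
E
```

```text
[-0.006  0.92  -0.142  2.197  1.126  0.122 -2.631]
TCP [ 0.4503 -0.0028  0.0167] yaw 9.06 clock 16.3 open 0.382
  shift [0.01, -0.08, 1.07] rot [-0.2, 1.3, -0.0]
```

carry_out --rows '[[[0, -0.1, 0.4], [0, 0.6, 0], 1], [[0, -0.1, 0.8], [0, 1.3, 0], 1], [[0, -0.1, 1.0], [0, 1.3, 0], 1], [[0, -0.1, 1.0], [0, 1.3, 0], 1], [[0, -0.1, 1.0], [0, 1.3, 0], 1]]'

```text
clock: 16.8
tool_pos: [0.4549, -0.0017, 0.0101]
eef_rot: [0.997, 0.079, -0.004, -0.003]
contact_force: [0.4, -0.1, -1.1]
opening: 0.384
finger_force: 29.9
```

```bash
python3 - <<'E'
from h import *
print(np.round(r.get_state()["q"],3)); go([.450,-.001,.006],9.1)
E
```

```text
[-0.058  0.934 -0.056  2.199  1.15   0.043 -2.654]
TCP [ 0.4549 -0.0017  0.0101] yaw 9.06 clock 16.8 open 0.384
  shift [-0.47, -0.14, 0.42] rot [-0.4, 0.5, -0.0]
```

carry_out --rows '[[[0.4, 0, 0.1], [0, 0.3, 0], 1], [[0.8, 0, 0.3], [0, 0.5, 0], 1], [[1.0, 0, 0.4], [0, 0.5, 0], 1], [[1.0, 0, 0.4], [0, 0.5, 0], 1], [[1.0, 0, 0.4], [0, 0.5, 0], 1], [[1.0, 0, 0.4], [0, 0.5, 0], 1]]'

```text
clock: 17.4
tool_pos: [0.4643, -0.0003, 0.0064]
eef_rot: [0.997, 0.079, -0.0, -0.003]
contact_force: [-2.4, 0.7, 5.1]
opening: 0.379
finger_force: 30.0
```

```bash
python3 - <<'E'
from h import *
print(np.round(r.get_state()["q"],3)); go([.5076,.0085,.006],9.1)
s=r.snapshot("top"); cv2.imwrite("pics/t9.png",s["image"][:,:,::-1]); I=s["image"].astype(int)
print("F",proj(s,[.555,.016,.019]))
E
```

```text
[-0.053  0.942 -0.067  2.179  1.148  0.053 -2.652]
TCP [ 4.643e-01 -3.000e-04  6.400e-03] yaw 9.08 clock 17.4 open 0.379
  shift [4.41, -0.18, 0.05] rot [-0.3, -0.0, -0.0]
F [[279.71550831 203.56329974]]
```

```bash
cat > meas.py <<'E'
from h import *
np.set_printoptions(precision=4,suppress=True)
st=r.get_state(); P=np.array(st["tool_pos"]); xs=np.array([np.cos(np.radians(9.1)),np.sin(np.radians(9.1))])
print("nose past F mm",1000*(.098+(P[:2]-[.555,.016])@xs),"lat",1000*((P[:2]-[.555,.016])@[-xs[1],xs[0]]),"z",P[2],"F",st["contact_force"],"q",st["q"][4:])
for n in ("side","top","wrist"):
    s=r.snapshot(n); print(n, end=' '); hsv=cv2.cvtColor(s["image"],cv2.COLOR_RGB2HSV).astype(int)
    b=(hsv[...,0]>100)&(hsv[...,0]<128)&(hsv[...,1]>130)&(hsv[...,2]>30)
    W=np.where(b,hsv[...,1]/255.,0)
    for m,q,c in blobs(b,10):
        X=plane(s,[c],.047)[0]
        if .53<X[0]<.63 and -.1<X[1]<.13:
            print(c.round(2),q[4],X[:2],end='; ')
    print()
E
python3 meas.py
```

```text
nose past F mm 5.894891637282254 lat -1.7578334412029728 z 0.006432762636700888 F [-2.0648  0.5203  6.3134] q [ 1.1479  0.0529 -2.6523]
side [306.44 179.44] 16 [0.557  0.0795]; [312.41 185.29] 17 [0.566  0.0346]; [317.72 191.78] 18 [ 0.5713 -0.0118]; [323.86 198.29] 21 [ 0.579  -0.0573]; 
top [302.94 192.69] 16 [ 0.5815 -0.05  ]; 
wrist [65.11  4.89] 687 [0.5539 0.0864]; [402.02   4.35] 647 [ 0.5671 -0.0053]; [562.67   4.45] 640 [ 0.5753 -0.049 ];
```

carry_out --rows '[[[0.5, 0, 0], [0, 0, 0], 1], [[1.0, -0.1, 0], [0, 0, 0], 1], [[1.5, -0.1, 0], [0, 0, 0], 1], [[2.0, -0.1, 0], [0, 0, 0], 1], [[2.0, -0.1, 0], [0, 0, 0], 1], [[2.0, -0.1, 0], [0, 0, 0], 1]]'

```text
clock: 18.2
tool_pos: [0.484, 0.0033, 0.0065]
eef_rot: [0.997, 0.079, -0.0, -0.003]
contact_force: [-2.0, -0.1, 4.8]
opening: 0.376
finger_force: 30.0
```

```bash
python3 meas.py; python3 - <<'E'
from h import *
go([.5076,.0085,.006],9.1)
E
```

```text
nose past F mm 25.900164341067747 lat -1.2688631702911972 z 0.006453508227779455 F [-1.9842 -0.0654  4.8347] q [ 1.0921  0.1898 -2.5914]
side [306.44 179.44] 16 [0.557  0.0795]; [312.47 185.35] 17 [0.5661 0.0342]; [317.72 191.78] 18 [ 0.5713 -0.0118]; [323.9  198.15] 20 [ 0.5794 -0.0565]; 
top [253.39 201.06] 18 [0.5585 0.0877]; 
wrist [234.97  50.95] 3173 [0.5679 0.0414]; [405.21  54.92] 2732 [ 0.5743 -0.0054]; [565.41  58.07] 3234 [ 0.5816 -0.0507]; [76.71 60.21] 3180 [0.5591 0.0868]; 
TCP [0.4839 0.0033 0.0064] yaw 9.05 clock 18.35 open 0.382
  shift [2.42, -0.14, 0.04] rot [-0.3, 0.0, -0.1]
```

carry_out --rows '[[[0.4, 0, 0], [0, 0, 0], 1], [[0.8, -0.05, 0], [0, 0, 0], 1], [[1.2, -0.1, 0], [0, 0, 0], 1], [[1.2, -0.1, 0], [0, 0, 0], 1], [[1.2, -0.1, 0], [0, 0, 0], 1]]'

```text
clock: 18.85
tool_pos: [0.4907, 0.0047, 0.0064]
eef_rot: [0.997, 0.079, -0.004, -0.001]
contact_force: [-10.5, -0.9, 13.3]
opening: 0.383
finger_force: 30.0
```

```bash
cat >> meas.py <<'E'
# front bar against the wedge in the wrist picture, and grey-level subpixel shift in the side picture against the baseline
import os
s=r.snapshot("side"); g=cv2.cvtColor(s["image"],cv2.COLOR_RGB2GRAY).astype(np.float32)
print("side sub",[ (lambda a:(a.sum(),(a*np.arange(400)[:,None]).sum()/a.sum()))(np.where((np.abs(np.arange(640)[None]-x)<7)&(np.abs(np.arange(400)[:,None]-y)<8),np.clip(s["image"][...,2].astype(float)-s["image"][...,0]-40,0,None),0)) for x,y in((306,179),(312,185),(318,191),(324,197))])
E
python3 meas.py
```

```text
nose past F mm 32.70191109170649 lat -1.0292122329921654 z 0.006371338912434649 F [-10.5049  -0.9341  13.3034] q [ 1.0533  0.251  -2.5503]
side [306.15 179.45] 20 [0.556  0.0797]; [312.8 184.6] 10 [0.5688 0.0387]; [317.67 191.67] 21 [ 0.5713 -0.011 ]; [323.77 198.18] 22 [ 0.579  -0.0566]; 
top [254. 201.] 25 [0.5586 0.086 ]; 
wrist [236.64  78.77] 3059 [0.5676 0.0415]; [564.84  85.3 ] 3101 [ 0.5814 -0.0513]; [78.41 86.92] 3072 [0.5588 0.0872]; [405.65  92.06] 1678 [ 0.5716 -0.0061]; 
side sub [(np.float64(1879.0), np.float64(179.78818520489622)), (np.float64(2488.0), np.float64(183.2009646302251)), (np.float64(2170.0), np.float64(191.10783410138248)), (np.float64(2080.0), np.float64(195.93942307692308))]
```

carry_out --rows '[[[0.1, 0, -0.1], [0, 0, 0], 1], [[0.3, 0, -0.1], [0, 0, 0], 1], [[0.5, 0, -0.1], [0, 0, 0], 1], [[0.5, 0, -0.1], [0, 0, 0], 1], [[0.5, 0, -0.1], [0, 0, 0], 1]]'

```text
clock: 19.55
tool_pos: [0.5007, 0.0072, 0.0067]
eef_rot: [0.997, 0.079, -0.0, -0.003]
contact_force: [-3.4, -0.9, -4.8]
opening: 0.382
finger_force: 29.9
```

```bash
python3 meas.py; python3 - <<'E'
from h import *
go([.5076,.0085,.006],9.1)
E
```

```text
nose past F mm 42.96711594357018 lat -0.1391560772554955 z 0.006702122349046838 F [-3.4059 -0.9134 -4.8115] q [ 1.038   0.2719 -2.531 ]
side [306.92 178.08] 13 [0.5614 0.0882]; [312.6 183.1] 10 [0.5711 0.0487]; [318.71 191.36] 14 [ 0.5755 -0.0102]; [323.95 197.27] 22 [ 0.5813 -0.0514]; 
top [253.73 200.5 ] 22 [0.56   0.0867]; 
wrist [241.32 115.18] 3059 [0.5673 0.0419]; [408.15 122.76] 2388 [ 0.5729 -0.0066]; [565.99 120.46] 3102 [ 0.5817 -0.0533]; [ 83.35 121.69] 3008 [0.5583 0.0893]; 
side sub [(np.float64(1602.0), np.float64(178.73595505617976)), (np.float64(1560.0), np.float64(182.05769230769232)), (np.float64(1199.0), np.float64(192.99916597164304)), (np.float64(1999.0), np.float64(195.4207103551776))]
TCP [0.5008 0.0072 0.0069] yaw 9.07 clock 19.75 open 0.38
  shift [0.69, -0.02, 0.09] rot [-0.3, 0.0, -0.0]
```

carry_out --rows '[[[0.2, 0, 0.02], [0, 0, 0], 1], [[0.4, 0, 0.04], [0, 0, 0], 1], [[0.6, 0, 0.06], [0, 0, 0], 1], [[0.6, 0, 0.06], [0, 0, 0], 1], [[0.6, 0, 0.06], [0, 0, 0], 1]]'

```text
clock: 20.25
tool_pos: [0.5071, 0.0085, 0.0065]
eef_rot: [0.997, 0.079, 0.0, -0.003]
contact_force: [-2.9, 0.0, -3.2]
opening: 0.379
finger_force: 29.9
```

```bash
python3 meas.py; python3 - <<'E'
from h import *
np.set_printoptions(precision=4,suppress=True)
go([.5076,.0085,.006],9.1)
# lift from the wrist view: cap centre ray against the vertical arc plane x of the cap (c,d measured before lift at z=.047)
s=r.snapshot("wrist"); xs=np.array([.9874,.158,0]); hsv=cv2.cvtColor(s["image"],cv2.COLOR_RGB2HSV).astype(int)
w=s["image"].astype(int); m=(w[...,0]>w[...,2]+4)&(w[...,0]>90)
for z in (.019,.025): print("F px at",z,proj(s,[.555,.016,z]),proj(s,np.array([.555,.016,z])-.005*xs))
for col in (200,280,300,321,340,360,480):
    y=np.nonzero(m[:240,col])[0]; k=np.split(y,np.nonzero(np.diff(y)>1)[0]+1); print(col,[(q[0],q[-1]) for q in k if len(q)>2])
g=cv2.cvtColor(s["image"],cv2.COLOR_RGB2GRAY).astype(int); print(g[100:220:3,321],g[100:220:3,200])
E
```

```text
nose past F mm 49.52877291909678 lat 0.20794738398840468 z 0.0065164372150711206 F [-2.9083  0.0485 -3.2122] q [ 1.023   0.2939 -2.5127]
side [324.13 196.65] 23 [ 0.5831 -0.0479]; 
top [253.88 200.27] 26 [0.5607 0.0863]; 
wrist [243.36 138.58] 3161 [0.567  0.0419]; [ 83.92 144.18] 2987 [0.5578 0.0906]; [409.06 145.31] 2555 [ 0.5728 -0.0069]; [567.43 143.66] 3114 [ 0.5815 -0.0547]; 
side sub [(np.float64(782.0), np.float64(178.35294117647058)), (np.float64(843.0), np.float64(181.84104389086596)), (np.float64(652.0), np.float64(194.5245398773006)), (np.float64(1383.0), np.float64(195.60954446854663))]
TCP [0.5071 0.0085 0.0065] yaw 9.09 clock 20.45 open 0.38
  shift [0.05, 0.01, 0.05] rot [-0.3, -0.1, -0.0]
F px at 0.019 [[323.5034 168.4794]] [[323.4762 181.0459]]
F px at 0.025 [[323.4693 172.3558]] [[323.4412 185.4205]]
200 [(np.int64(0), np.int64(186))]
280 [(np.int64(0), np.int64(112)), (np.int64(156), np.int64(239))]
300 [(np.int64(0), np.int64(239))]
321 [(np.int64(0), np.int64(92)), (np.int64(94), np.int64(239))]
340 [(np.int64(0), np.int64(239))]
360 [(np.int64(0), np.int64(92)), (np.int64(94), np.int64(239))]
480 [(np.int64(0), np.int64(186))]
[131 128 132 129 135 130 128 128 132 129 131 128 129 127 129 127 125 131
 132 128 127 117 119 130 124 128 126 121 103 144 150 146 149 150 149 147
 146 149 147 145] [233 231 233 237 236 236 232 237 236 235 238 234 231 230 236 236 233 237
 237 235 238 162 196 218 222 229 226 219 171  80  82  79  77  74 142 139
 138 135 141  78]
```

carry_out --rows '[[[0, 0, 0.05], [-0.15, 0, 0], 1], [[0.05, 0, 0.08], [-0.3, 0, 0], 1], [[0.05, 0, 0.08], [-0.3, 0, 0], 1], [[0.05, 0, 0.08], [-0.3, 0, 0], 1], [[0.05, 0, 0.08], [-0.3, 0, 0], 1], [[0.05, 0, 0.08], [-0.3, 0, 0], 1]]'

```text
clock: 21.1
tool_pos: [0.5071, 0.0086, 0.0064]
eef_rot: [0.997, 0.079, 0.0, -0.0]
contact_force: [-4.3, -0.5, 5.9]
opening: 0.381
finger_force: 30.0
```

```bash
python3 meas.py; python3 - <<'E'
from h import *
go([.5076,.0085,.006],9.1)
E
```

```text
nose past F mm 49.555239446544014 lat 0.2194659994473752 z 0.006386339772409568 F [-4.2709 -0.464   5.8604] q [ 1.0259  0.2928 -2.5197]
side [324.13 196.65] 23 [ 0.5831 -0.0479]; 
top [253.76 200.24] 25 [0.5608 0.0867]; 
wrist [243.75 138.46] 3144 [0.567 0.042]; [ 83.62 144.59] 3012 [0.5578 0.0906]; [410.02 145.55] 2537 [ 0.5728 -0.007 ]; [567.95 143.7 ] 3087 [ 0.5815 -0.0549]; 
side sub [(np.float64(748.0), np.float64(178.1644385026738)), (np.float64(718.0), np.float64(181.6016713091922)), (np.float64(700.0), np.float64(194.16571428571427)), (np.float64(1391.0), np.float64(195.48741912293315))]
TCP [0.5071 0.0085 0.0064] yaw 9.09 clock 21.3 open 0.38
  shift [0.05, 0.01, 0.04] rot [0.0, -0.0, -0.0]
```

The wedge is flat and level on the bench, with its nose about 49.5 mm past the edge. The lift comes out at about 6 mm, and all four tubes are still in line.

```bash
python3 -c "
from plant import r
print(r.finish_job())"
```

```text
the job is handed in; nothing more can be done
None
```

The job is handed in: both tubes lie in notches 1 and 2, in line with the others and caps towards the robot, and the wedge is held flat under the middle of the front edge, lifting it about 6 mm by camera estimate.

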